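# Stop the glaze-tile vibrator and lift out its cassette

### The job

Turn the vibrator's speed dial back until its white pointer stands at the red zero mark. Only then pinch the cassette's two orange side catches together and lift the cassette, kept level, about 10 cm straight up out of its nest, leaving the other things on the bench where they stand. Finish still holding it up there, the catches pinched and the dial still at zero.

Things in the scene. Friction and masses are not known exactly. Their poses are not given: they have to be found in the camera images.
- dial (a joint): speed dial on the grey control box: angle (rad) of its white pointer past the red zero mark, clockwise seen from above; 0 = at the mark. It starts between 0.6 and 1.3, so turn it counter-clockwise by this angle. Stays where left (friction 0.03 N m); does not stop at zero (travel -0.6 to 4.2).
- dial_grip (a point): point on the dial's vertical axis, halfway up its upright black grip bar: 46 mm long, 14 mm thick, 28 mm tall, top 12 mm above this point, standing on a 42 mm disc whose top is 16 mm below it. x runs along the bar, the -x end carries the white pointer; pinch across y. Turns with the dial.
- control: grey speed control box, fixed to the bench, 130 x 130 mm, top at 55 mm, with a black 92 mm scale disc up to 57 mm; origin under its centre (the dial's axis), z up; the red zero mark lies towards its -x.
- zero_mark (a point): the red zero mark on the scale disc, 38 mm from the dial's axis towards -x of the control box.
- nest: blue vibrating nest, fixed to the bench, 220 x 150 mm; origin under its centre, x along its length, z up. On its aluminium top (50 mm high) stand steel stops and guides up to 64 mm, and at mid length on either side a steel keeper lip, 40 mm long, 33 to 47 mm from the centre line, top at 67.5 mm, covers the catch hooks.
- nest_seat (a point): centre of the nest's top, 50 mm above the bench, axes as the nest's: the cassette's origin lies here while seated.
- cassette: loose grey cassette, 160 (x) x 60 mm (y), 0.25 to 0.5 kg, axes as the nest's, origin at the centre of its underside. Eight hexagonal tiles fixed in it, tops at 75 mm, none within 29 mm (x) of the middle; there a 30 mm square post, 78 mm tall, has an orange catch on each y side. Their hooks lock it down until both are pressed in; then it lifts straight up, free once 18 mm up.
- catch_left (a joint): inward travel (m) of the catch on the cassette's +y side: 0 = out (locked), 0.007 = fully in. A spring pushes it out with 2.5 N (out) to 6 N (in). It clears the keeper beyond 0.004.
- catch_right (a joint): the same for the catch on the -y side.
- catch_left_pad (a point): place to press on the outer face of the orange +y catch: an upright plate 24 mm wide (x), 6 mm thick, top 84 mm above the cassette's underside; this point is 64 mm above the underside, 30 mm from the centre line. The two outer faces are 60 mm apart when out, 46 mm when fully pinched; the cassette is lifted by them.
- catch_right_pad (a point): the same on the -y catch.
- tile_a: bystander: cream hexagonal test tile (upright tube, 30 mm across, 75 mm tall); origin on its underside
- tile_b: bystander: rust-red hexagonal test tile (upright tube, 30 mm across, 75 mm tall); origin on its underside
- tile_c: bystander: sage-green hexagonal test tile (upright tube, 30 mm across, 75 mm tall); origin on its underside
- glaze_jar: bystander: grey-green glaze sample jar with white lid, 64 mm diameter, 85 mm tall; origin on its underside
- cup: bystander: white plastic cup, 72 mm diameter, 85 mm tall; origin on its underside
- kiln_post: bystander: cream ceramic kiln post, 40 mm diameter, 50 mm tall; origin on its underside
- glaze_brush: bystander: brush 180 mm long lying on the table; origin near its middle

How it is judged (in metres and radians):
On the way, in this order (a step that is already met when the one before it is completed fails the run):
1. the dial's pointer is at zero while the cassette still sits locked in its nest (value of joint dial between -0.12 and 0.12 rad and distance between cassette and nest_seat below 0.008 m), for 0.2 s.
2. both catches are pressed in together (value of joint each of catch_left, catch_right above 0.005 m), for 0.2 s.
3. the cassette is lifted free of the nest by its pinched catches (all of step 2 and z of cassette in the frame of nest_seat above 0.06 m and horizontal distance between cassette and nest_seat below 0.08 m and angle between cassette's own z axis and vertical below 0.2 rad), for 0.2 s.
At the end, for the whole second after the job is handed in: The robot holds the cassette by its pinched catches (each at least 5 mm in), at rest, its underside at least 60 mm above the nest's top, within 80 mm sideways of the seat, tilted less than 0.2 rad, touching the nest nowhere; the dial stands within 0.12 rad of zero (all of step 3 and value of joint dial between -0.12 and 0.12 rad and contact force between the fingers and cassette above 1 N and contact force between nest and cassette below 0.2 N and linear speed of cassette below 0.03 m/s); the arm keeps its last pose, push and grip.
It fails at once if the cassette is lifted before the dial is at zero (value of joint dial above 0.2 rad and z of cassette in the frame of nest_seat above 0.015 m).
It fails at once if another thing on the bench is shifted more than 25 mm (distance of any of tile_a, tile_b, tile_c, glaze_jar, cup, kiln_post, glaze_brush from where it was at the start of the episode above 0.025 m).
It also fails if it takes over 48 s, if anything falls off the work surface, if the arm or the gripper's body presses on something with over 40 N, if the wrist force passes 120 N, or if a joint passes its speed limit or range.

### The arm

A 6-joint arm with a two-finger parallel gripper is mounted at the origin on the work surface. World frame = base frame: x ahead of the robot, y to its left, z up, the work surface at z = 0. Lengths are in mm, angles in rad, forces in N, time in s.
With the tool pointing down it reaches from about 275 to 1000 mm from the base axis. Payload 8.4 kg.
Tool frame: the origin (TCP) lies between the finger pads; the fingertips stand 25 mm ahead of it and the grasp point (between the pads) lies 6 mm ahead of it; z points along the fingers, y is the direction in which the jaws open and shut (so a half turn about z gives the same grasp; the last joint's range is limited). The gripper opens to 85 mm and grips with 20 to 120 N. Pads are 22 mm wide; open, the fingers measure 114 mm over their backs; the gripper's body (76 mm by 85 mm) begins 54 mm behind the grasp point. The pads swing forward as they close: fully open they stand 13 mm farther back than shut.
Start: joints at [-1.323, 0.353, 1.633, -0, 1.155, -0.002], TCP at [154.505, -605.604, 256.281] pointing down, gripper open.
Joint ranges: [-2.63, 2.63], [-0.92, 2.1], [0.06, 2.66], [-1.3, 4.44], [0, 2.69], [-3.02, 3.02]. Speed limits (rad/s): [2.22, 2.22, 2.79, 3.14, 3.14, 3.14].

### API

Orientations are given as [roll, pitch, yaw] about the fixed x, y, z axes, in that order (R = Rz(yaw) Ry(pitch) Rx(roll)).
In Python, from rig import r gives the robot as it stands. The module is installed in compiled form; this text tells all that it offers.
- The arm moves only by the tool move_arm, never from a script. Its arguments are lists of equal length, an entry for each row: "slide": the shift along the world's x, y, z in cm, a list of three; "angular": the turn, a rotation vector about the world's x, y, z in rad, a list of three; "hand": the opening, from -1 (shut) to 1 (fully open). A call has 1 to 20 rows; each row is the pose to reach, as a shift and turn from the pose commanded when the call began; what a row does not reach only later rows make up. A row lasts 1/8 s, in which the tool goes at most 62.5 mm and 10.7 degrees, less where a joint would pass 70% of its speed; a pose out of reach is approached as far as the arm can. A call with a gripper value outside its range is refused whole. The fingers move at their own pace and stop on an object; "force" is the grip in N (left out, the last holds). Time passes only in rows, so rows that repeat a pose let the fingers close. It gives the time, the measured TCP pose, the force and the opening at its end, in the units of the state.
- r.sense(): the state, without advancing time (a new reading comes with each control period).
- r.grab_frame(name): name is "scene" or "top" or "wrist"; returns a dict with "pixels" (420x560x3 uint8, red, green, blue), "range_z" (420x560 float32, mm along the optical axis (not along the pixel's ray), 0 where there is no reading), "mtx" (3x3 intrinsics, pixels), "rvec" (rotation vector, rad) and "tvec" (3), from world to camera coordinates, as OpenCV has them. Camera axes: x right, y down, z forward; pixel columns grow to the right and rows downward; lengths in mm; the calibration is good to about 2 mm. A picture is of the moment at which its call begins.
- r.sign_off(): hands the job in, once; it reports no verdict.
The state is a dict: "clock": time; "qpos": joint angles; "qvel": joint speeds; "joint_efforts": joint torques, N m; "eef_pos": TCP position; "tcp_rot": TCP orientation; "contact_force": force on the tool from outside, world axes, zero at the start; "wrist_torque": the same for the moment, N m; "opening": opening from 0.0 (shut) to 1.0 (fully open).
Only numpy, scipy, OpenCV 4.12 (cv2) and the standard library are available. Lean on these libraries where they do the work, as an engineer would, in place of code of your own. Each camera call takes 0.05 s, during which the arm holds its last target. There are 200 camera calls.

## Working session

There is one attempt and no reset: what is moved stays moved. The work goes in short steps, Python scripts to look and compute and a tool call to move; the robot and the scene stay as the last step left them, time stands still between calls to the robot, and variables do not carry over. Pictures are saved under pics/ and viewed, about 8 in all and at most 12, crops included, and the job is handed in when it is done.

Besides the shell and the picture viewer there is one more tool, called after "Emit:" by a JSON object that holds its "name" and its "arguments", one argument or row to a line. move_arm: Moves the arm, as the interface text tells. Its arguments: {"type":"object","properties":{"slide":{"type":"array"},"angular":{"type":"array"},"hand":{"type":"array"},"force":{"type":"number"}},"required":["slide","angular","hand"]}

```bash
mkdir -p pics; cat > h.py <<'E'
import numpy as np,cv2
from rig import r
def grab(n,f):
    d=r.grab_frame(n); np.savez('pics/'+f+'.npz',**d); cv2.imwrite('pics/'+f+'.png',d['pixels'][:,:,::-1]); return d
def load(f): return np.load('pics/'+f+'.npz')
def P(d,u,v,z=None):
    "world point at pixel; by depth, or on plane z"
    K=d['mtx'];R=cv2.Rodrigues(d['rvec'])[0];t=np.ravel(d['tvec'])
    ray=np.linalg.inv(K)@[u,v,1]
    if z is None: return R.T@(ray*d['range_z'][int(round(v)),int(round(u))]-t)
    c=-R.T@t; w=R.T@ray; return c+w*(z-c[2])/w[2]
E
python3 - <<'E'
from h import *
a=grab('top','top0');b=grab('scene','sc0')
print(r.sense())
E
```

```text
{'clock': 0.1, 'qpos': array([-1.32342705e+00,  3.53585452e-01,  1.63405881e+00,  4.04127256e-05,
        1.15522038e+00, -2.39087190e-03]), 'qvel': array([ 9.11759055e-04,  2.97036877e-05, -1.76270995e-03,  9.25261343e-04,
       -2.08529166e-04, -1.79371624e-03]), 'joint_efforts': array([-8.50827073e-04, -6.06354260e+01, -3.42818677e+01, -1.00204418e-04,
        3.90097441e-03,  2.19024082e-05]), 'eef_pos': array([ 154.40059247, -605.21282096,  255.6330546 ]), 'tcp_rot': array([-3.14032076e+00, -3.99932190e-05,  2.49743783e-01]), 'contact_force': array([ 0.39948963, -0.31431868, -1.10718617]), 'wrist_torque': array([-0.00365263,  0.054751  ,  0.02057287]), 'opening': 1.001198865733605}
```

View pics/top0.png

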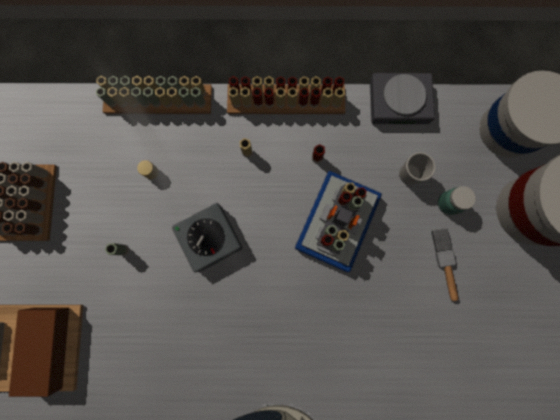

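View pics/sc0.png

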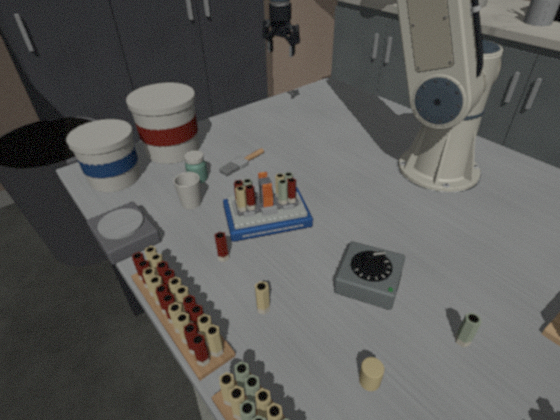

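The top view shows the control box with its dial at about (206,238) and the nest with the cassette at about (340,222). The cup (419,168) and jar (457,200) stand to its right, and the red tile is at (318,153). I'll enlarge both.

```bash
python3 - <<'E'
from h import *
d=load('top0');im=d['pixels'][:,:,::-1]
f=lambda x0,y0,w,h:cv2.convertScaleAbs(cv2.resize(im[y0:y0+h,x0:x0+w],(w*5,h*5),interpolation=cv2.INTER_CUBIC),alpha=1.8)
cv2.imwrite('pics/c0.png',np.hstack([f(168,200,78,110),f(292,167,80,110)]))
for n,u,v in [('dial',206,238),('post',344,216)]: print(n,P(d,u,v))
K=d['mtx'];print(K, -cv2.Rodrigues(d['rvec'])[0].T@np.ravel(d['tvec']), P(d,280,210,0),P(d,380,210,0))
E
```

```text
dial [521.66148499 173.11804849  66.24691388]
post [ 567.27594126 -151.79549938  125.90257361]
[[384.80988569   0.         282.85209815]
 [  0.         384.80988569 204.86633435]
 [  0.           0.           1.        ]] [452.33573672  -6.93497111 997.0452153 ] [599.75913608  -5.38154562   0.        ] [ 599.7386109  -267.66145089    0.        ]
```

View pics/c0.png

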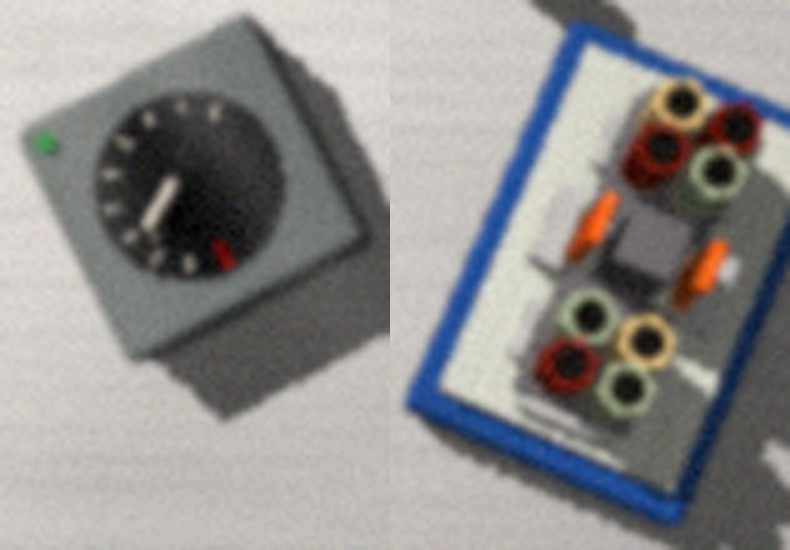

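```bash
python3 - <<'E'
from h import *
d=load('top0')
A=lambda x,y,z:P(d,168+x/5,200+y/5,z)
B=lambda x,y,z:P(d,292+(x-390)/5,167+y/5,z)
c=np.array([A(*p,55) for p in [(248,15),(365,240),(140,358),(25,140)]]);print('box c',c.mean(0),np.linalg.norm(c-np.roll(c,1,0),axis=1))
C=c.mean(0);m=A(222,253,57);an=lambda v:np.arctan2(v[1],v[0])
print('mark',m-C,an(m-C)); e=c[3]-c[0];print('edge ang',an(e), an(c[1]-c[0]))
p=A(152,222,88);q=A(173,183,88);print('pointer',p,q,an(p-q),an(p-C))
print('post',B(653,245,128)); l=B(597,215,134);rr=B(712,262,134);print(l,rr,(l+rr)/2,an(l-rr),np.linalg.norm(l-rr))
n=np.array([B(*x,50) for x in [(578,25),(412,405),(675,518)]]);print(an(n[0]-n[1]),np.linalg.norm(n[0]-n[1]),np.linalg.norm(n[2]-n[1]),(n[0]+n[2])/2)
E
```

```text
box c [523.99794235 173.10437641  55.        ] [124.28154626 126.12347944 121.37137609 121.28594623]
mark [-32.18777561 -14.64526555   2.        ] -2.7145929488141936
edge ang 2.094430929163197 -2.64759900782268
pointer [505.01811628 186.29285334  88.        ] [523.34446802 177.02236882  88.        ] 2.6732716812155113 2.534319183067482
post [ 566.9989697  -152.81552471  128.        ]
[ 579.93637593 -126.73840568  134.        ] [ 558.45324739 -178.30360865  134.        ] [ 569.19481166 -152.52100716  134.        ] 1.176044414481622 55.861390679644714
-0.41938677308404276 209.37590945507844 138.64888997063454 [ 566.56181677 -151.98069412   50.        ]
```

Emit:
{"name": "move_arm", "arguments": {
  "slide": [
    [37,77.8,-2],
    [37,77.8,-2],
    [37,77.8,-2],
    [37,77.8,-2],
    [37,77.8,-2],
    [37,77.8,-2],
    [37,77.8,-2],
    [37,77.8,-2],
    [37,77.8,-2],
    [37,77.8,-2],
    [37,77.8,-2],
    [37,77.8,-2],
    [37,77.8,-2],
    [37,77.8,-2],
    [37,77.8,-2],
    [37,77.8,-2],
    [37,77.8,-2],
    [37,77.8,-2]
  ],
  "angular": [
    [0,0,-0.72],
    [0,0,-0.72],
    [0,0,-0.72],
    [0,0,-0.72],
    [0,0,-0.72],
    [0,0,-0.72],
    [0,0,-0.72],
    [0,0,-0.72],
    [0,0,-0.72],
    [0,0,-0.72],
    [0,0,-0.72],
    [0,0,-0.72],
    [0,0,-0.72],
    [0,0,-0.72],
    [0,0,-0.72],
    [0,0,-0.72],
    [0,0,-0.72],
    [0,0,-0.72]
  ],
  "hand": [1,1,1,1,1,1,1,1,1,1,1,1,1,1,1,1,1,1]
}}

```text
clock: 2.35
eef_pos: [524.3, 171.4, 236.5]
tcp_rot: [-3.142, -0.0, -0.472]
contact_force: [0.1, -0.2, -0.3]
opening: 0.997
```

```bash
python3 - <<'E'
from h import *
d=grab('wrist','w1');s=r.sense();print(s['clock'],s['qpos'],s['eef_pos'],s['tcp_rot'])
E
```

```text
2.4 [ 3.13515726e-01  2.60357839e-01  1.81152721e+00 -2.49915321e-05
  1.06957260e+00  2.35572161e+00] [524.36160336 171.57196213 236.49365858] [-3.14151274e+00 -1.10998230e-04 -4.71397553e-01]
```

View pics/w1.png

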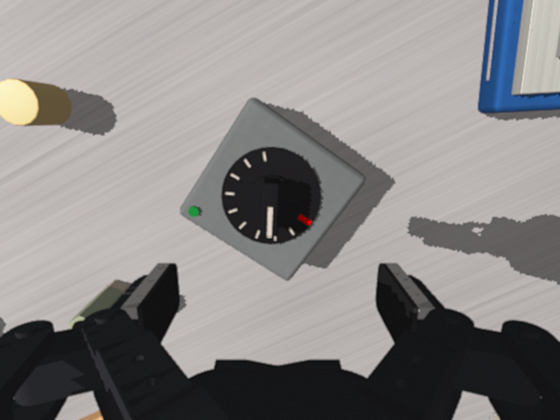

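The wrist view shows the box with corners (252,98), (365,180), (289,279) and (181,211). The white pointer runs from (271,208) to (269,236) and the red mark is at (305,220).

```bash
python3 - <<'E'
from h import *
d=load('w1');an=lambda v:np.arctan2(v[1],v[0])
x0,y0=205,130
cv2.imwrite('pics/c1.png',cv2.convertScaleAbs(cv2.resize(d['pixels'][y0:y0+130,x0:x0+130,::-1],(598,598),interpolation=cv2.INTER_CUBIC),alpha=2.2,beta=20))
c=np.array([P(d,*p,55) for p in [(252,98),(365,180),(289,279),(181,211)]]);C=c.mean(0);print(C,np.linalg.norm(c-np.roll(c,1,0),axis=1))
m=P(d,305,220,57);print('zero',an(m-C),np.linalg.norm((m-C)[:2]),'edges',an(c[0]-c[3]),an(c[1]-c[0]))
for z in (85,92): p=P(d,269,236,z);q=P(d,271,208,z);print(p,q,an(p-q),an(p-C))
for v in (190,200,210,220,230):print(P(d,270,v).round(1),P(d,255,v).round(1))
E
```

```text
[526.45204542 176.81174105  55.        ] [121.38541882 123.78278877 120.61643772 123.50453449]
zero -2.681738976675078 38.61085882544097 edges -1.0711419934764326 -2.65144654804915
[501.73714008 191.71958332  85.        ] [523.10411102 178.7539377   85.        ] 2.5961824146715538 2.5988291293693786
[503.91097936 190.39489488  92.        ] [524.72031953 177.76762397  92.        ] 2.596182414671552 2.5992665942677986
[538.4 171.6  91.7] [539.3 187.   63. ]
[530.9 175.5  91.1] [531.1 191.4  62.4]
[523.5 179.3  91.7] [522.9 195.7  62.8]
[515.9 183.3  91.6] [512.9 201.5  56.3]
[507.8 187.5  90.3] [504.3 206.1  56.7]
```

View pics/c1.png

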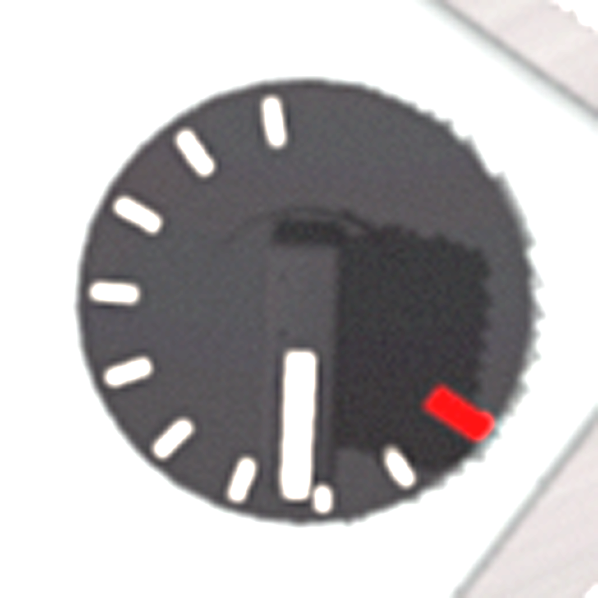

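The crop shows the bar top spanning x 268–335 and y 243–508. The pointer runs (299,355) to (296,497), the scale disc centre is at (305,300) and the red mark at (460,413).

```bash
python3 - <<'E'
from h import *
d=load('w1');an=lambda v:np.arctan2(v[1],v[0])
Q=lambda x,y,z:P(d,205+x/4.6-.4,130+y/4.6-.4,z)
b=Q(301,375,91);D=Q(305,300,57);m=Q(460,413,57)
p=Q(296,497,91);q=Q(299,355,91);t=Q(304,243,91);o=Q(300,508,91)
l=Q(268,300,91);ri=Q(337,300,91)
print(b,D,'zero',an(m-D),np.linalg.norm(m-D),'ptr',an(p-q),an(o-t),an(p-D),np.linalg.norm(o-t),np.linalg.norm(l-ri))
E
```

```text
[522.48667106 179.83603289  91.        ] [527.79905445 177.03642505  57.        ] zero -2.685384766677097 39.24608725807191 ptr 2.643461153615547 2.649874219744555 2.6313285776347053 49.25678973209918 12.17122809369441
```

Emit:
{"name": "move_arm", "arguments": {
  "slide": [
    [0.1,0.5,-5],
    [0.1,0.5,-10],
    [0.1,0.5,-13],
    [0.1,0.5,-14.4],
    [0.1,0.5,-14.4],
    [0.1,0.5,-14.4],
    [0.1,0.5,-14.4],
    [0.1,0.5,-14.4],
    [0.1,0.5,-14.4],
    [0.1,0.5,-14.4],
    [0.1,0.5,-14.4]
  ],
  "angular": [
    [0,0,-0.03],
    [0,0,-0.03],
    [0,0,-0.03],
    [0,0,-0.03],
    [0,0,-0.03],
    [0,0,-0.03],
    [0,0,-0.03],
    [0,0,-0.03],
    [0,0,-0.03],
    [0,0,-0.03],
    [0,0,-0.03]
  ],
  "hand": [1,1,1,1,1,-1,-1,-1,-1,-1,-1],
  "force": 30
}}

```text
clock: 3.78
eef_pos: [525.7, 177.4, 92.8]
tcp_rot: [-3.141, -0.0, -0.5]
contact_force: [-1.0, -1.0, 6.7]
opening: 0.152
```

Emit:
{"name": "move_arm", "arguments": {
  "slide": [
    [0,0,0.2],
    [0,0,0.2],
    [0,0,0.2],
    [0,0,0.2],
    [0,0,0.2],
    [0,0,0.2],
    [0,0,0.2],
    [0,0,0.2],
    [0,0,0.2],
    [0,0,0.2]
  ],
  "angular": [
    [0,0,0.12],
    [0,0,0.24],
    [0,0,0.37],
    [0,0,0.5],
    [0,0,0.63],
    [0,0,0.76],
    [0,0,0.88],
    [0,0,0.98],
    [0,0,0.98],
    [0,0,0.98]
  ],
  "hand": [-1,-1,-1,-1,-1,-1,-1,-1,-1,-1]
}}

```text
clock: 5.03
eef_pos: [525.6, 177.3, 93.0]
tcp_rot: [3.141, 0.0, 0.48]
contact_force: [5.1, 0.5, -17.1]
opening: 0.159
```

Emit:
{"name": "move_arm", "arguments": {
  "slide": [
    [0,0,0],
    [0,0,0],
    [0,0,0],
    [0,0,0],
    [0,0,5],
    [0,0,10],
    [0,0,14.2],
    [0,0,14.2],
    [0,0,14.2]
  ],
  "angular": [
    [0,0,0],
    [0,0,0],
    [0,0,0],
    [0,0,0],
    [0,0,0],
    [0,0,0],
    [0,0,0],
    [0,0,0],
    [0,0,0]
  ],
  "hand": [1,1,1,1,1,1,1,1,1]
}}

```text
clock: 6.15
eef_pos: [525.1, 177.3, 235.9]
tcp_rot: [-3.142, 0.0, 0.48]
contact_force: [-0.1, 0.3, 0.2]
opening: 1.0
```

```bash
python3 - <<'E'
from h import *
d=grab('wrist','w2');s=r.sense();print(s['clock'],s['qpos'],s['eef_pos'],s['tcp_rot'])
x0,y0=205,130
cv2.imwrite('pics/c2.png',cv2.convertScaleAbs(cv2.resize(d['pixels'][y0:y0+130,x0:x0+130,::-1],(598,598),interpolation=cv2.INTER_CUBIC),alpha=2.2,beta=20))
E
```

```text
6.2 [3.22860284e-01 2.65908224e-01 1.80704597e+00 3.10695691e-05
 1.07030464e+00 1.41385693e+00] [524.78217708 177.16556247 235.24064067] [-3.14130534e+00  1.64144104e-03  4.79784981e-01]
```

View pics/c2.png

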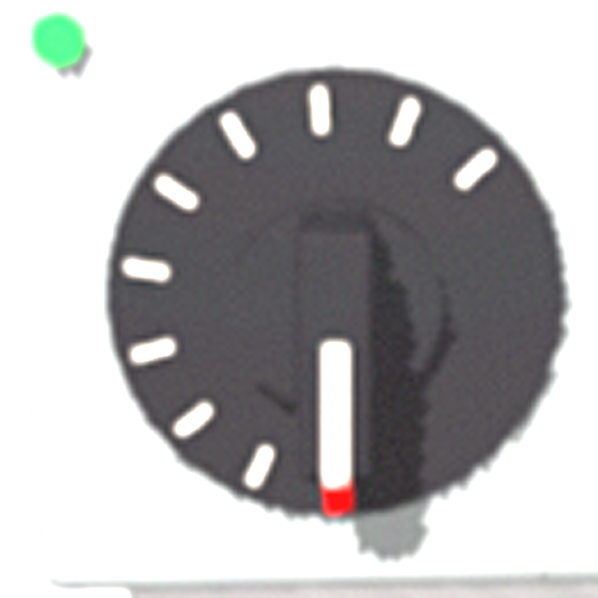

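The pointer covers the red mark and stands square to the box edge, so the dial is at zero. Next I go to the cassette.

Emit:
{"name": "move_arm", "arguments": {
  "slide": [
    [0.5,-4,4],
    [4.3,-33,6],
    [4.3,-33,6],
    [4.3,-33,6],
    [4.3,-33,6],
    [4.3,-33,6],
    [4.3,-33,6],
    [4.3,-33,6],
    [4.3,-33,6],
    [4.3,-33,6],
    [4.3,-33,6]
  ],
  "angular": [
    [0,0,-0.1],
    [0,0,-0.89],
    [0,0,-0.89],
    [0,0,-0.89],
    [0,0,-0.89],
    [0,0,-0.89],
    [0,0,-0.89],
    [0,0,-0.89],
    [0,0,-0.89],
    [0,0,-0.89],
    [0,0,-0.89]
  ],
  "hand": [1,1,1,1,1,1,1,1,1,1,1]
}}

```text
clock: 7.58
eef_pos: [568.5, -151.9, 296.3]
tcp_rot: [-3.142, -0.0, -0.409]
contact_force: [0.7, -0.8, -0.6]
opening: 1.002
```

```bash
python3 - <<'E'
from h import *
d=grab('wrist','w3');s=r.sense();print(s['clock'],s['qpos'],s['eef_pos'],s['tcp_rot'])
x0,y0=160,60
cv2.imwrite('pics/c3.png',cv2.convertScaleAbs(cv2.resize(d['pixels'][y0:y0+240,x0:x0+240,::-1],(600,600),interpolation=cv2.INTER_CUBIC),alpha=1.5))
E
```

```text
7.625 [-2.63936421e-01  2.60749437e-01  1.66991973e+00  5.68813072e-06
  1.21079829e+00  1.71619300e+00] [ 568.54465058 -152.08850011  296.37362875] [-3.14156925e+00 -1.23100050e-04 -4.09335099e-01]
```

View pics/c3.png

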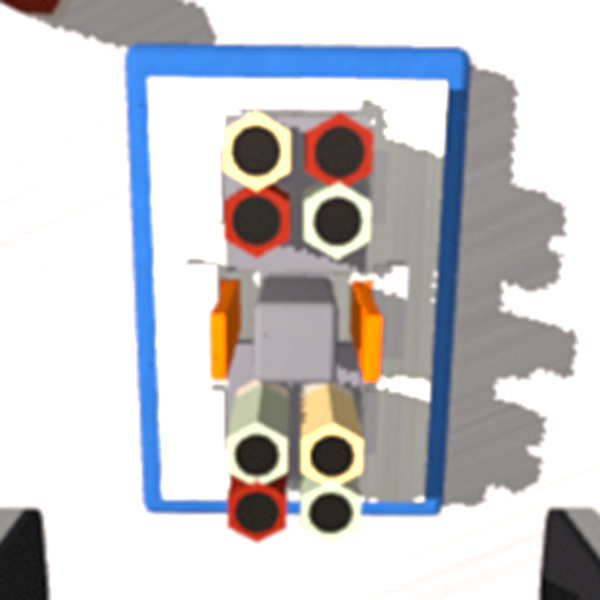

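The crop shows the post top spanning x 256–333 and y 306–380. The orange catches' outer top edges are at x≈212 (left) and x≈381 (right). The tile holes are at (256,150), (340,150) and (257,512), (331,512).

```bash
python3 - <<'E'
from h import *
d=load('w3');an=lambda v:np.arctan2(v[1],v[0])
Q=lambda x,y,z:P(d,160+x/2.5-.3,60+y/2.5-.3,z)
print('post',Q(294.5,343,128))
l=Q(212,346,134);ri=Q(381,347,134);print(l,ri,(l+ri)/2,an(l-ri),np.linalg.norm(l-ri))
T=np.array([Q(x,y,125) for x,y in [(256,150),(340,150),(256,221),(338,220),(257,455),(331,455),(257,512),(331,512)]]);print('tiles',T.mean(0),an(T[:4].mean(0)-T[4:].mean(0)))
print(P(d,160+295/2.5,60+343/2.5))
E
```

```text
post [ 569.94923251 -151.90591429  128.        ]
[ 581.61922566 -125.81826168  134.        ] [ 558.01885265 -179.39876477  134.        ] [ 569.81903915 -152.60851322  134.        ] 1.155899367352589 58.54782589468742
tiles [ 569.43757946 -152.13258425  125.        ] -0.41993425225652004
[ 569.49406748 -152.19049133  127.86188121]
```

Emit:
{"name": "move_arm", "arguments": {
  "slide": [
    [0.1,0,-5],
    [0.1,0,-9],
    [0.1,0,-13],
    [0.1,0,-16],
    [0.1,0,-18],
    [0.1,0,-19],
    [0.1,0,-19],
    [0.1,0,-19],
    [0.1,0,-19],
    [0.1,0,-19],
    [0.1,0,-19],
    [0.1,0,-19],
    [0.1,0,-19],
    [0.1,0,-19]
  ],
  "angular": [
    [0,0,-0.01],
    [0,0,-0.01],
    [0,0,-0.01],
    [0,0,-0.01],
    [0,0,-0.01],
    [0,0,-0.01],
    [0,0,-0.01],
    [0,0,-0.01],
    [0,0,-0.01],
    [0,0,-0.01],
    [0,0,-0.01],
    [0,0,-0.01],
    [0,0,-0.01],
    [0,0,-0.01]
  ],
  "hand": [1,1,1,1,1,1,1,-1,-1,-1,-1,-1,-1,-1],
  "force": 45
}}

```text
clock: 9.38
eef_pos: [570.3, -153.2, 108.4]
tcp_rot: [3.141, -0.002, -0.42]
contact_force: [-4.7, -0.7, 14.1]
opening: 0.498
```

```bash
python3 - <<'E'
from h import *
d=grab('wrist','w4');e=grab('scene','s4');s=r.sense();print(s['clock'],s['eef_pos'],s['contact_force'],s['opening'])
b=cv2.resize(e['pixels'][130:260,190:350,::-1],None,fx=2.6,fy=2.6,interpolation=cv2.INTER_CUBIC)
a=cv2.resize(d['pixels'][:,100:460,::-1],(340,397))
c=np.zeros((400,760,3),np.uint8);c[:338,:416]=b[:338];c[:397,420:760]=a
cv2.imwrite('pics/c4.png',cv2.convertScaleAbs(c,alpha=1.6))
E
```

```text
9.475 [ 570.32676282 -153.18344871  108.4341599 ] [-4.78667386 -1.89300815 14.8110292 ] 0.501205062694331
```

View pics/c4.png

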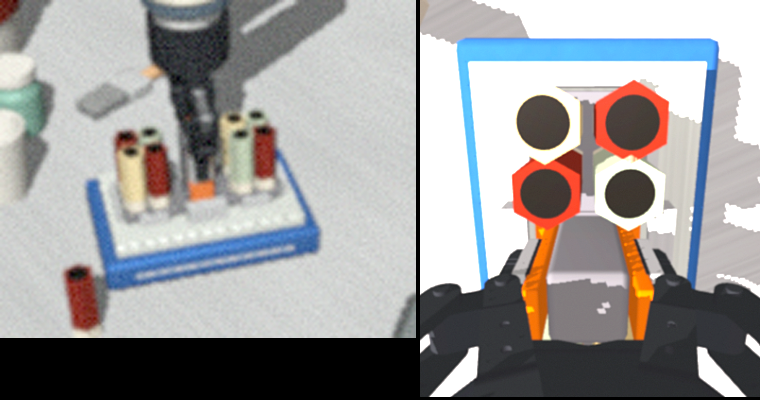

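Both orange catches are pressed in close to the post on either side, with the pads flat on them. I'll lift slowly.

Emit:
{"name": "move_arm", "arguments": {
  "slide": [
    [0,0,0.3],
    [0,0,0.6],
    [0,0,1],
    [0,0,1.5],
    [0,0,2.2],
    [0,0,3],
    [0,0,4],
    [0,0,5],
    [0,0,6],
    [0,0,7],
    [0,0,8],
    [0,0,9],
    [0,0,9.7],
    [0,0,10.2],
    [0,0,10.2],
    [0,0,10.2],
    [0,0,10.2],
    [0,0,10.2]
  ],
  "angular": [
    [0,0,0],
    [0,0,0],
    [0,0,0],
    [0,0,0],
    [0,0,0],
    [0,0,0],
    [0,0,0],
    [0,0,0],
    [0,0,0],
    [0,0,0],
    [0,0,0],
    [0,0,0],
    [0,0,0],
    [0,0,0],
    [0,0,0],
    [0,0,0],
    [0,0,0],
    [0,0,0]
  ],
  "hand": [-1,-1,-1,-1,-1,-1,-1,-1,-1,-1,-1,-1,-1,-1,-1,-1,-1,-1]
}}

```text
clock: 11.72
eef_pos: [569.4, -152.6, 208.0]
tcp_rot: [3.142, 0.0, -0.42]
contact_force: [0.2, 1.0, -2.1]
opening: 0.498
```

```bash
python3 - <<'E'
from h import *
d=grab('wrist','w5');e=grab('scene','s5');t=grab('top','t5');s=r.sense();print(s['clock'],s['eef_pos'],s['contact_force'],s['opening'],abs(s['qvel']).max())
b=cv2.resize(e['pixels'][100:260,190:430,::-1],(420,280),interpolation=cv2.INTER_CUBIC)
a=cv2.resize(d['pixels'][:,100:460,::-1],(340,397))
f=cv2.resize(t['pixels'][195:280,168:250,::-1],(310,310),interpolation=cv2.INTER_CUBIC)
c=np.zeros((595,765,3),np.uint8);c[:280,:420]=b;c[:397,424:764]=a;c[283:593,:310]=f
cv2.imwrite('pics/c5.png',cv2.convertScaleAbs(c,alpha=1.6))
E
```

```text
11.875 [ 569.48394606 -152.58602287  208.18231374] [-0.11330082 -0.72497069 -2.92766862] 0.503001697976682 0.002562654543450565
```

View pics/c5.png

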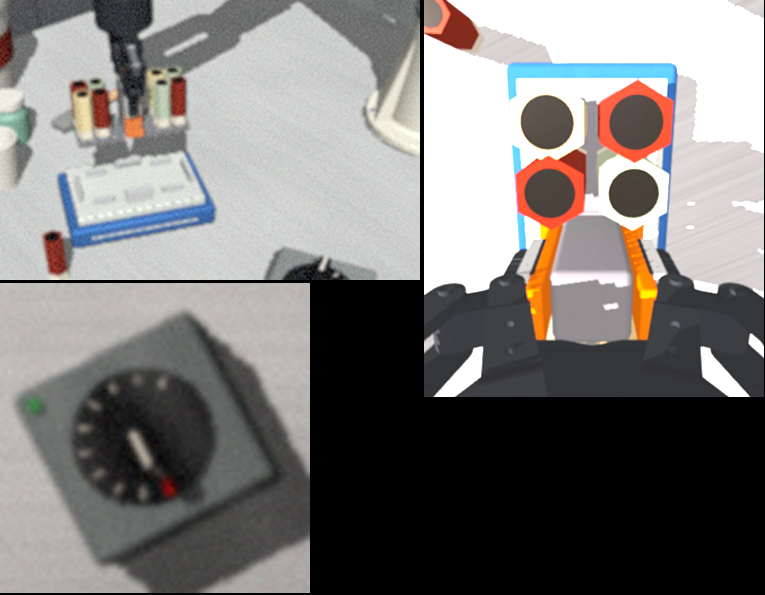

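The cassette hangs level about 10 cm above the empty nest. Both catches are pinched and the dial still points at the red mark.

```bash
python3 -c "
from rig import r
print(r.sign_off())"
```

```text
the job is handed in; nothing more can be done
None
```

I turned the dial counter-clockwise by 0.98 rad to the red zero mark, then pinched both catches at 45 N and lifted the cassette about 10 cm straight up. I handed the job in still holding it there, at about 12 s of the 48 s allowed.

**Dial:** the wrist camera right after turning, and the top camera at the end, both show the pointer on the red mark. By eye from the close-up it is within about 0.03 rad of zero.

**Catches:** the gripper opening stayed at 0.50 from the pinch to the end of the lift. That would be about 42 mm if opening scales linearly, slightly less than the 46 mm given for fully pinched. I put this down to how the opening is scaled, since the pictures show both catches fully in.

**Cassette:** the last pictures show it level, clear of the nest and at rest. The tool stood at z = 208 mm, against 108 mm at the grasp.

**Other things:** I saw nothing disturbed in the views I checked, but I did not measure the other things' positions again. While closing on the catches the wrist force read up to about 15 N upward. It fell to about 3 N downward once the cassette was lifted.

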